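Clear broken ferrite chips from a break-test fixture

TASK

Open the fixture's drop shutter with its gate lever: lift the lever out of its notch, carry it across the ridge and let it down fully into the other notch. Then take the scraper block from its rubber pad, wipe all five broken ferrite chips off the plate through the opening into the catch tray, touching the chips with nothing but the scraper, and stand the scraper back upright, wholly on its pad and lengthwise along it. Leave the multimeter, the parts box and the tape roll where they are, and the lever in the open notch.

Things in the scene. Friction and masses are not known exactly. Their poses are not given: they have to be found in the camera images.
- fixture: fixed grey test fixture with a bare metal plate. Origin on the bench under the plate's centre. Own frame: plate top z 70 mm, x -80..80, y -110..110; rails 10 mm thick, tops at z 90, along x = +-80 (to y -118) and y = 110. Side y -110 is closed by the shutter only; beyond it is the tray. The lever's trough runs along x at y 170, wall tops z 70; a grey base joins it to the plate.
- plate (a point): centre of the plate's top surface, axes as the fixture's. Wiping goes towards -y of these axes.
- lever (a joint): gate lever's travel along the fixture's +x: 0 = closed notch (start), 0.08 m = end stop in the open notch. A steel ridge 16 mm high lies between: it crosses only when lifted more than 17 mm, and drops into the open notch only from about 0.068 m on. Friction about 2 N; stays where left.
- lever_lift (a joint): how far the lever is lifted straight up out of its notch: 0 = fully down, 0.035 m at most. It falls down by its own weight (200 g). Over the ridge it cannot go below 0.015 m.
- lever_grip (a point): middle of the lever's black grip knob: upright, round, 26 mm diameter over 30 mm of height, 20 mm of knob above this point and 25 mm below; below that a 12 mm rod. It moves with the lever; with the lever fully down it is 120 mm above the bench. Axes as the fixture's. The lever does not turn or tilt.
- shutter (a joint): drop of the steel shutter plate that closes the y -110 side (158 mm wide, 5 mm thick): 0 = closed, its top 20 mm above the plate; 0.024 m = open, its top 4 mm below the plate. It is linked to the lever: drop = 0.3 x lever travel.
- tray: steel catch tray fixed to the fixture, open on top, 190 (x) x 130 (y) mm, 36 mm high, walls 3 mm, turned as the fixture. Origin at the centre of its underside, on the bench, at y -177 mm in the fixture's frame, so its near wall is just under the shutter and 34 mm below the plate's top.
- scraper: scraper block, 220 g: grey plastic foot 110 (x) x 30 (y) x 25 mm high, wooden grip 70 (x) x 24 (y) mm centred on it, up to 76 mm height. Origin at the centre of the underside. Pinch the grip across y from above. Wipes with either long side; it is 50 mm narrower than the plate. Starts standing on its pad, along it.
- pad: black rubber pad fixed on the bench, 150 (x) x 80 (y) mm, 6 mm thick. Origin at the centre of its underside. It and the multimeter may have changed places.
- chip0: ferrite chip, dark grey, 16 g, plain bar 26 x 16 mm, 8 mm thick. Origin at the centre of its underside. Starts lying loose on the plate, apart from the other chips, at any yaw, and never past y +46 mm of the fixture's frame.
- chip1: ferrite chip, dark grey, 16 g, square 20 x 20 mm, 8 mm thick. Origin at the centre of its underside. Starts lying loose on the plate, apart from the other chips, at any yaw, and never past y +46 mm of the fixture's frame.
- chip2: ferrite chip, dark grey, 16 g, L-shaped, 24 x 20 overall: a 24 x 10 bar along x at y -5 and a 10 x 10 foot at x -7, y +5 mm, 8 mm thick. Origin at the centre of its underside. Starts lying loose on the plate, apart from the other chips, at any yaw, and never past y +46 mm of the fixture's frame.
- chip3: ferrite chip, dark grey, 16 g, narrow bar 28 x 12 mm, 8 mm thick. Origin at the centre of its underside. Starts lying loose on the plate, apart from the other chips, at any yaw, and never past y +46 mm of the fixture's frame.
- chip4: ferrite chip, dark grey, 16 g, small bar 22 x 14 mm, 8 mm thick. Origin at the centre of its underside. Starts lying loose on the plate, apart from the other chips, at any yaw, and never past y +46 mm of the fixture's frame.
- meter: bystander: hand-held multimeter lying on its back, 125 x 68 x 34 mm. Origin at the centre of its underside.
- parts_box: bystander: lidded clear parts box, 94 x 124 x 48 mm. Origin at the centre of its underside.
- tape_roll: bystander: roll of tape lying flat, 84 mm diameter, 25 mm high. Origin at the centre of its underside.

How it is judged (in metres and radians):
On the way, in this order (a step that is already met when the one before it is completed fails the run):
1. the lever is down in the open notch (the shutter is open) (value of joint lever above 0.066 m and value of joint lever_lift below 0.006 m), for 0.2 s.
2. the scraper is over the plate (x of scraper in the frame of plate between -0.08 and 0.08 m and y of scraper in the frame of plate between -0.12 and 0.11 m and z of scraper in the frame of plate below 0.012 m), for 0.1 s.
3. all five chips are in the catch tray (x of chip0 in the frame of tray between -0.095 and 0.095 m and y of chip0 in the frame of tray between -0.065 and 0.065 m and z of each of chip0, chip1, chip2, chip3, chip4 in the frame of tray below 0.036 m and x of chip1 in the frame of tray between -0.095 and 0.095 m and y of chip1 in the frame of tray between -0.065 and 0.065 m and x of chip2 in the frame of tray between -0.095 and 0.095 m and y of chip2 in the frame of tray between -0.065 and 0.065 m and x of chip3 in the frame of tray between -0.095 and 0.095 m and y of chip3 in the frame of tray between -0.065 and 0.065 m and x of chip4 in the frame of tray between -0.095 and 0.095 m and y of chip4 in the frame of tray between -0.065 and 0.065 m), for 0.2 s.
4. the scraper stands upright on its pad (x of scraper in the frame of pad between -0.025 and 0.025 m and y of scraper in the frame of pad between -0.03 and 0.03 m and z of scraper in the frame of pad below 0.011 m and angle between scraper's own z axis and vertical below 0.08 rad and angle between the x axis of scraper and the x axis of pad, either way round below 0.5 rad), for 0.2 s.
At the end, for the whole second after the job is handed in: Lever in the open notch (travel over 66 mm, lifted under 6 mm); all five chips at rest inside the catch tray, below its rim; scraper at rest on its pad, tilt under 0.08 rad, centre within 25 mm along and 30 mm across of the pad's, length within 0.5 rad of the pad's (all of step 1 and all of step 3 and all of step 4 and linear speed of each of scraper, chip0, chip1, chip2, chip3, chip4 below 0.02 m/s); the robot touches nothing.
It fails at once if a chip is touched by the fingers or the arm (contact force between any of the fingers, the arm and chip0 above 0.5 N or contact force between any of the fingers, the arm and chip1 above 0.5 N or contact force between any of the fingers, the arm and chip2 above 0.5 N or contact force between any of the fingers, the arm and chip3 above 0.5 N or contact force between any of the fingers, the arm and chip4 above 0.5 N).
It fails at once if the multimeter, the parts box or the tape roll is shifted by more than 20 mm (distance of any of meter, parts_box, tape_roll from where it was at the start of the episode above 0.02 m).
It also fails if it takes over 72 s, if anything falls off the work surface, if the arm or the gripper's body presses on something with over 40 N, if the wrist force passes 120 N, or if a joint passes its speed limit or range.

ROBOT

A 7-joint arm with a two-finger parallel gripper is mounted at the origin on the work surface. World frame = base frame: x ahead of the robot, y to its left, z up, the work surface at z = 0. Lengths are in m, angles in degrees, forces in N, time in s.
With the tool pointing down it reaches from about 0.35 to 0.9 m from the base axis. Payload 19.9 kg.
Tool frame: the origin (TCP) lies on the mounting face of the last link; the fingertips stand 173 mm ahead of it and the grasp point (between the pads) lies 155 mm ahead of it; z points along the fingers, y is the line along which they close (so a half turn about z gives the same grasp; the last joint's range is limited). The gripper opens to 85 mm and grips with 20 to 120 N. Pads are 22 mm wide; open, the fingers measure 114 mm over their backs; the gripper's body (76 mm by 85 mm) begins 54 mm behind the grasp point. The pads swing forward as they close: fully open they stand 13 mm farther back than shut.
Start: joints at [-75.831, 23.915, -0.59, 92.452, 0.269, 63.638, -3.037], TCP at [0.178, 0.599, 0.405] pointing down, gripper open.
Joint ranges: [-161.28, 161.28], [-22.2, 115.67], [-73.04, 71.86], [3.21, 147.25], [-68.34, 248.33], [10.77, 114.83], [-161.83, 161.83]. Speed limits (degrees/s): [108.29, 108.29, 136.94, 136.94, 172.46, 172.46, 172.46].

INTERFACE

Orientations are given as a 3x3 rotation matrix whose columns are the frame's x, y, z axes.
In Python, from rig import bot gives the robot as it stands.
- The arm moves only by the tool servo_tool, never from a script. Its argument "steps" is a list that holds one entry, the list of rows, each a list of 7 numbers: the shift along the world's x, y, z as a fraction of full scale, then the turn, a rotation vector about the world's x, y, z as a fraction of full scale, then the opening, from -1 (shut) to 1 (fully open). A call has 1 to 12 rows; each row is the pose to reach, as a shift and turn from the pose commanded when the call began, turning the shorter way round; what a row does not reach only later rows make up. Full scale, the value 1, is 0.1 m for a shift and 360 degrees for a turn. A row lasts 1/12 s, in which the tool goes at most 41.7 mm and 7.16 degrees, less where a joint would pass 70% of its speed; a pose out of reach is approached as far as the arm can. A call with a number of a shift or a turn outside -1 to 1 is refused whole. A call with a gripper value outside its range is refused whole. The fingers move at their own pace and stop on an object; "squeeze" is the grip in N (left out, the last holds). Time passes only in rows, so rows that repeat a pose let the fingers close. It gives the time, the measured TCP pose, the force, the opening and the grip force at its end, in the units of the state.
- bot.get_state(): the state, without advancing time (a new reading comes with each control period).
- bot.grab_frame(name): name is "side" or "top"; returns (picture, depth): 400x640x3 uint8, red, green, blue; 400x640 float32, m along the optical axis (not along the pixel's ray), 0 where there is no reading.
- bot.get_calibration(name): a dict with "K" (3x3 intrinsics, pixels), "rvec" (rotation vector, rad) and "tvec" (3), from world to camera coordinates, as OpenCV has them. Camera axes: x right, y down, z forward; pixel columns grow to the right and rows downward; lengths in m; the calibration is good to about 2 mm. A picture is of the moment at which its call begins. get_calibration takes no time and is no camera call.
- bot.finish_job(): hands the job in; it is judged then, once.
The state is a dict: "clock": time; "joint_positions": joint angles; "dq": joint speeds; "joint_efforts": joint torques, N m; "eef_pos": TCP position; "tcp_rot": TCP orientation; "force": force on the tool from outside, world axes, zero at the start; "torque": the same for the moment, N m; "grip_width": finger opening in m; "gripper_force": force on a finger pad.
Only numpy, scipy, OpenCV 4.12 (cv2) and the standard library are available. Lean on these libraries where they do the work, as an engineer would, in place of code of your own. Each camera call takes 0.05 s, during which the arm holds its last target. There are 200 camera calls.

## Working session

There is one attempt and no reset: what is moved stays moved. The work goes in short steps, Python scripts to look and compute and a tool call to move; the robot and the scene stay as the last step left them, time stands still between calls to the robot, and variables do not carry over. Pictures are saved under pics/ and viewed, at most 10 in all, crops included, and the job is handed in when it is done.

Besides the shell and the picture viewer there is one more tool, called after ">>>" as name([rows], argument=value, ...), one row to a line, values as JSON. servo_tool: Moves the arm, as the interface text tells. Its arguments: {"type":"object","properties":{"steps":{"type":"array"},"squeeze":{"type":"number"}},"required":["steps"]}

```bash
mkdir -p pics; cat > h.py <<'E'
import numpy as np, cv2
from rig import bot
def cal(n):
    c=bot.get_calibration(n);R=cv2.Rodrigues(np.array(c["rvec"],float))[0];return np.array(c["K"]),R,np.array(c["tvec"],float).ravel()
def cloud(n,d):
    K,R,t=cal(n);v,u=np.mgrid[0:d.shape[0],0:d.shape[1]]
    p=np.stack([(u-K[0,2])/K[0,0]*d,(v-K[1,2])/K[1,1]*d,d],-1)
    return (p-t)@R
def shot(n,name):
    im,d=bot.grab_frame(n);cv2.imwrite(f"pics/{name}.png",im[:,:,::-1]);np.savez(f"pics/{name}.npz",im=im,d=d);return im,d,cloud(n,d)
E
python3 - <<'E'
from h import *
s=bot.get_state();print(s)
for n in("top","side"):
    im,d,p=shot(n,n+"0");K,R,t=cal(n);print(n,-R.T@t,R[2],K[0,0])
E
```

```text
{'clock': 0.0, 'joint_positions': array([-75.83023708,  23.94933789,  -0.59118007,  92.48464607,
         0.26911906,  63.63946704,  -3.03603736]), 'dq': array([-0.04084879,  0.07442095,  0.12207779,  0.00966544,  0.06346276,
       -0.1229375 ,  0.11878559]), 'joint_efforts': array([-4.88809292e-04, -8.64448142e+01,  6.78029470e-01, -4.34921050e+01,
        1.89392298e-02,  7.18126234e-03, -2.20920515e-05]), 'eef_pos': array([0.17795622, 0.59899253, 0.40405237]), 'tcp_rot': array([[-9.58592818e-01,  2.84780149e-01, -2.76682964e-04],
       [ 2.84780271e-01,  9.58592036e-01, -1.22717334e-03],
       [-8.42485195e-05, -1.25515340e-03, -9.99999209e-01]]), 'force': array([ 0.05394588,  1.93520533, -0.05541252]), 'torque': array([ 0.0243253 ,  0.01489388, -0.0268691 ]), 'gripper_force': 0.0, 'grip_width': 0.08533054835186527}
top [0.33575783 0.01574642 1.16733215] [ 0.1808876   0.00241941 -0.9835008 ] 421.0234086636442
side [-0.34533876 -0.83241669  0.84534551] [ 0.6112209   0.59977282 -0.51641221] 516.7273533826567
```

View pics/top0.png

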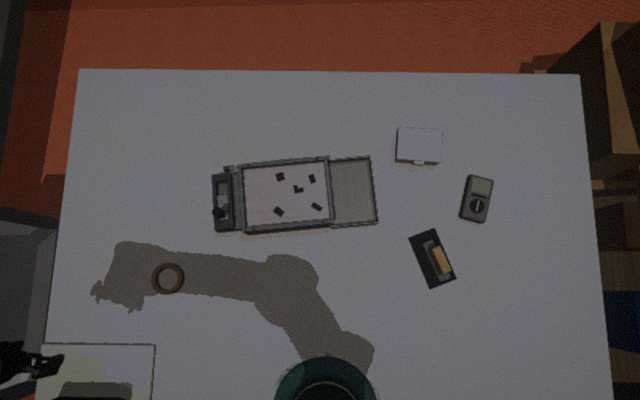

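View pics/side0.png

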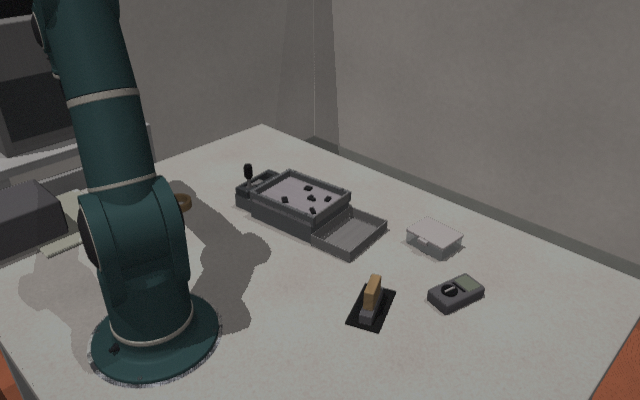

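Top view: the lever knob is at (219,212), the plate around (285,195) with chips at (280,177), (312,179), (298,189), (278,211) and (316,207). The tray is at (353,190), the pad and scraper at (432,258), the meter at (477,198), the box at (419,145) and the tape at (168,278). The side view agrees.

```bash
python3 - <<'E'
from h import *
a=np.load("pics/top0.npz");im=a['im'];p=cloud("top",a['d'])
v,u=np.mgrid[0:400,0:640]
def reg(u0,u1,v0,v1,z0,z1,extra=True): 
    m=(u>=u0)&(u<u1)&(v>=v0)&(v<v1)&(p[...,2]>z0)&(p[...,2]<z1)&extra
    return m
def rect(m,l):
    q=p[m];r=cv2.minAreaRect((q[:,:2]*1000).astype(np.float32));print(l,len(q),"c",np.round(r[0],1),"sz",np.round(r[1],1),"ang",round(r[2],2),"z",np.round(np.percentile(q[:,2],[5,50,95]),4));return q
g=im.astype(int).sum(2)
rect(reg(235,335,150,240,.083,.095),"rails")
rect(reg(235,335,150,240,.05,.12),"fixtureall")
rect(reg(328,385,150,235,.03,.045),"trayrim")
rect(reg(205,235,190,225,.125,.15),"knobtop")
rect(reg(205,240,165,240,.06,.08),"trough")
rect(reg(205,240,165,240,.1,.16),"knob")
rect(reg(400,465,220,295,.07,.1),"griptop")
rect(reg(400,465,220,295,.024,.04),"foot")
rect(reg(400,465,220,295,-.01,.1,g<150),"pad")
rect(reg(455,500,170,230,.02,.06),"meter")
rect(reg(390,450,120,170,.03,.07),"box")
rect(reg(145,190,258,298,.015,.06),"tape")
print(p[195,265],p[200,355])
m=((g<170)&reg(245,328,165,222,.06,.085)).astype(np.uint8)
n,L,st,c=cv2.connectedComponentsWithStats(m)
for i in range(1,n):
    if st[i,4]>15: print(st[i],np.round(p[L==i].mean(0),4))
E
```

```text
rails 1130 c [556.5 110.7] sz [181.  238.4] ang 6.44 z [0.0856 0.0901 0.0935]
fixtureall 6248 c [555.4 120.3] sz [181.1 257.9] ang 6.38 z [0.0669 0.0712 0.0914]
trayrim 231 c [575.8 -63.9] sz [190.9 137.2] ang 5.93 z [0.0313 0.0359 0.0396]
knobtop 88 c [497.4 272.6] sz [22.9 22.8] ang 47.81 z [0.1296 0.1379 0.1424]
trough 767 c [537.8 277.7] sz [151.2  51. ] ang 6.8 z [0.0609 0.069  0.0731]
knob 109 c [496.6 272.6] sz [23.7 25. ] ang 0.68 z [0.112  0.137  0.1422]
griptop 283 c [ 390.2 -294.6] sz [69.9 25.4] ang 22.17 z [0.0748 0.0823 0.0858]
foot 240 c [ 390.  -294.9] sz [110.1  31.1] ang 23.88 z [0.0269 0.0317 0.0359]
pad 1165 c [ 397.2 -290.1] sz [148.1  79.3] ang 21.55 z [0.0035 0.0077 0.0632]
meter 1140 c [ 560.  -414.4] sz [ 69.5 125.6] ang 75.26 z [0.0294 0.0352 0.0419]
box 1528 c [ 703.1 -255.6] sz [124.3 106.3] ang 85.87 z [0.0443 0.0485 0.0521]
tape 424 c [333.3 425.9] sz [83.1 79.2] ang 89.93 z [0.0182 0.0245 0.0282]
[0.5535367  0.16372051 0.0698346 ] [ 0.55526784 -0.08075216  0.00625764]
[245 165  40   4  58] [0.6304 0.1686 0.0778]
[276 172   8   9  51] [0.6036 0.1252 0.0779]
[309 175   7   8  40] [0.5983 0.0401 0.0784]
[294 186   9   7  43] [0.5686 0.077  0.0776]
[312 203  10   8  44] [0.5227 0.0268 0.0785]
[274 207  10  10  55] [0.5093 0.1264 0.0781]
```

>>> servo_tool([
  [[0.2,-0.2,0,0,0,-0.012,1],[0.4,-0.4,0,0,0,-0.024,1],[0.6,-0.6,0,0,0,-0.036,1],[0.8,-0.8,0,0,0,-0.048,1]],
], squeeze=40)

```text
clock: 0.43
eef_pos: [0.2587, 0.518, 0.4044]
tcp_rot: [[-0.829, 0.56, -0.0], [0.56, 0.829, -0.001], [-0.0, -0.001, -1.0]]
force: [0.7, 0.7, 0.6]
grip_width: 0.0853
gripper_force: 0.0
```

>>> servo_tool([
  [[0.2,-0.2,0,0,0,-0.012,1],[0.4,-0.4,0,0,0,-0.024,1],[0.6,-0.6,0,0,0,-0.036,1],[0.8,-0.8,0,0,0,-0.048,1]],
])

```text
clock: 0.77
eef_pos: [0.3387, 0.4379, 0.4045]
tcp_rot: [[-0.625, 0.781, -0.0], [0.781, 0.625, -0.0], [-0.0, -0.001, -1.0]]
force: [0.2, 0.4, 0.3]
grip_width: 0.0852
gripper_force: 0.0
```

>>> servo_tool([
  [[0.2,-0.2,0,0,0,-0.012,1],[0.4,-0.4,0,0,0,-0.024,1],[0.6,-0.6,0,0,0,-0.036,1],[0.8,-0.8,0,0,0,-0.048,1]],
])

```text
clock: 1.1
eef_pos: [0.4187, 0.3579, 0.4045]
tcp_rot: [[-0.365, 0.931, -0.0], [0.931, 0.365, -0.0], [-0.0, -0.0, -1.0]]
force: [-0.5, 0.7, 0.4]
grip_width: 0.0854
gripper_force: 0.0
```

>>> servo_tool([
  [[0.2,-0.2,0,0,0,-0.012,1],[0.4,-0.4,0,0,0,-0.024,1],[0.6,-0.6,0,0,0,-0.036,1],[0.8,-0.85,0,0,0,-0.043,1],[0.8,-0.85,0,0,0,-0.043,1]],
])

```text
clock: 1.52
eef_pos: [0.5011, 0.269, 0.4046]
tcp_rot: [[-0.097, 0.995, 0.001], [0.995, 0.097, -0.002], [-0.002, 0.001, -1.0]]
force: [1.1, -0.9, 0.7]
grip_width: 0.0853
gripper_force: 0.0
```

>>> servo_tool([
  [[0,0,-0.2,0,0,0,1],[0,0,-0.4,0,0,0,1],[0,0,-0.6,0,0,0,1],[0,0,-0.8,0,0,0,1],[0,0,-0.8,0,0,0,1]],
])

```text
clock: 1.93
eef_pos: [0.4969, 0.2738, 0.3212]
tcp_rot: [[-0.107, 0.994, -0.004], [0.994, 0.107, -0.003], [-0.003, -0.005, -1.0]]
force: [-0.8, -0.7, -1.0]
grip_width: 0.0855
gripper_force: 0.0
```

>>> servo_tool([
  [[0,0,-0.15,0,0,0,1],[0,0,-0.3,0,0,0,1],[0,0,-0.5,0,0,0,1],[0,0,-0.5,0,0,0,-1],[0,0,-0.5,0,0,0,-1],[0,0,-0.5,0,0,0,-1],[0,0,-0.5,0,0,0,-1],[0,0,-0.5,0,0,0,-1],[0,0,-0.5,0,0,0,-1],[0,0,-0.5,0,0,0,-1],[0,0,-0.5,0,0,0,-1]],
], squeeze=40)

```text
clock: 2.85
eef_pos: [0.4984, 0.2743, 0.276]
tcp_rot: [[-0.107, 0.994, 0.001], [0.994, 0.107, 0.001], [0.001, 0.002, -1.0]]
force: [-0.7, -0.1, 9.0]
grip_width: 0.0249
gripper_force: 38.9
```

>>> servo_tool([
  [[0,0,0.09,0,0,0,-1],[0,0,0.18,0,0,0,-1],[0,0,0.26,0,0,0,-1],[0,0,0.26,0,0,0,-1],[0.13,0.015,0.26,0,0,0,-1],[0.26,0.03,0.26,0,0,0,-1],[0.39,0.045,0.26,0,0,0,-1],[0.52,0.06,0.26,0,0,0,-1],[0.65,0.073,0.26,0,0,0,-1],[0.77,0.087,0.26,0,0,0,-1],[0.77,0.087,0.26,0,0,0,-1],[0.77,0.087,0.26,0,0,0,-1]],
])

```text
clock: 3.85
eef_pos: [0.5751, 0.2828, 0.3006]
tcp_rot: [[-0.107, 0.994, 0.001], [0.994, 0.107, 0.0], [0.0, 0.001, -1.0]]
force: [0.7, 1.3, -3.1]
grip_width: 0.0247
gripper_force: 40.0
```

>>> servo_tool([
  [[0,0,-0.07,0,0,0,-1],[0,0,-0.14,0,0,0,-1],[0,0,-0.2,0,0,0,-1],[0,0,-0.26,0,0,0,-1],[0,0,-0.26,0,0,0,-1],[0,0,-0.26,0,0,0,-1]],
])

```text
clock: 4.35
eef_pos: [0.5754, 0.2829, 0.2752]
tcp_rot: [[-0.107, 0.994, 0.002], [0.994, 0.107, 0.001], [0.001, 0.002, -1.0]]
force: [2.3, 0.4, 9.5]
grip_width: 0.0247
gripper_force: 41.8
```

>>> servo_tool([
  [[0,0,0,0,0,0,1],[0,0,0,0,0,0,1],[0,0,0,0,0,0,1],[0,0,0,0,0,0,1],[0,0,0,0,0,0,1],[0,0,0,0,0,0,1],[0,0,0.1,0,0,0,1],[0,0,0.2,0,0,0,1],[0,0,0.4,0,0,0,1],[0,0,0.6,0,0,0,1],[0,0,0.8,0,0,0,1],[0,0,1,0,0,0,1]],
])

```text
clock: 5.35
eef_pos: [0.575, 0.2827, 0.377]
tcp_rot: [[-0.107, 0.994, 0.001], [0.994, 0.107, 0.0], [0.0, 0.001, -1.0]]
force: [-0.2, -0.1, 0.2]
grip_width: 0.0855
gripper_force: 0.0
```

>>> servo_tool([
  [[-0.1,-0.2,0,0,0,-0.01,1],[-0.2,-0.4,0,0,0,-0.02,1],[-0.25,-0.65,0,0,0,-0.03,1],[-0.3,-1,0,0,0,-0.04,1]],
])

```text
clock: 5.68
eef_pos: [0.5443, 0.1836, 0.3758]
tcp_rot: [[0.144, 0.99, 0.001], [0.99, -0.144, 0.002], [0.002, 0.001, -1.0]]
force: [1.9, 0.5, 0.9]
grip_width: 0.0855
gripper_force: 0.0
```

>>> servo_tool([
  [[-0.1,-0.25,0,0,0,-0.01,1],[-0.2,-0.5,0,0,0,-0.02,1],[-0.25,-0.75,0,0,0,-0.03,1],[-0.3,-1,0,0,0,-0.04,1]],
])

```text
clock: 6.02
eef_pos: [0.5145, 0.0814, 0.3758]
tcp_rot: [[0.388, 0.921, 0.001], [0.921, -0.388, 0.001], [0.001, 0.001, -1.0]]
force: [1.2, -0.3, 0.1]
grip_width: 0.0854
gripper_force: 0.0
```

```bash
python3 - <<'E'
from h import *
im,d,p=shot("top","top1");v,u=np.mgrid[0:400,0:640]
m=(u>200)&(u<245)&(v>150)&(v<240)&(p[...,2]>.11)&(p[...,2]<.16)
q=p[m];print(len(q),q[:,:2].min(0),q[:,:2].max(0),np.percentile(q[:,2],[5,50,95]))
cv2.imwrite("pics/top1c.png",cv2.resize(im[130:310,190:510,::-1],None,fx=2,fy=2))
print(bot.get_state()["eef_pos"])
E
```

```text
107 [0.56289678 0.26946889] [0.5883051  0.29419536] [0.11481525 0.13732071 0.14214684]
[0.51397775 0.07637426 0.37583151]
```

View pics/top1c.png

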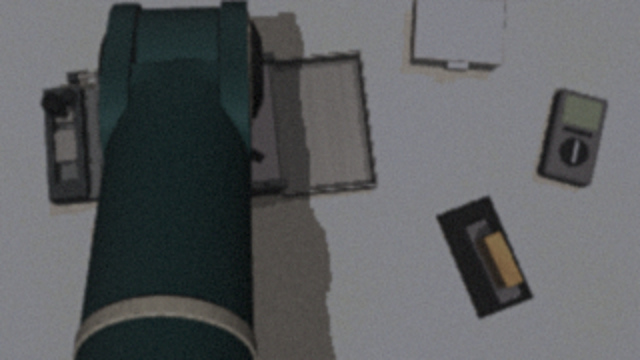

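The lever sits in the open notch (crop pixel (57,100); measured knob top 140 mm, travel about 78 mm). The scraper is still on its pad at (500,260).

>>> servo_tool([
  [[-0.08,-0.24,0,0,0,-0.008,1],[-0.16,-0.48,0,0,0,-0.016,1],[-0.24,-0.72,0,0,0,-0.024,1],[-0.32,-0.95,0,0,0,-0.031,1]],
])

```text
clock: 6.4
eef_pos: [0.4821, -0.0146, 0.375]
tcp_rot: [[0.561, 0.828, 0.0], [0.828, -0.561, 0.0], [0.0, 0.0, -1.0]]
force: [0.9, -0.7, 0.0]
grip_width: 0.0853
gripper_force: 0.0
```

>>> servo_tool([
  [[-0.08,-0.24,0,0,0,-0.008,1],[-0.16,-0.48,0,0,0,-0.016,1],[-0.24,-0.72,0,0,0,-0.024,1],[-0.32,-0.95,0,0,0,-0.031,1]],
])

```text
clock: 6.73
eef_pos: [0.4498, -0.1097, 0.3749]
tcp_rot: [[0.711, 0.703, 0.0], [0.703, -0.711, 0.0], [0.0, -0.0, -1.0]]
force: [0.4, -0.1, 0.4]
grip_width: 0.0854
gripper_force: 0.0
```

>>> servo_tool([
  [[-0.08,-0.24,0,0,0,-0.008,1],[-0.16,-0.48,0,0,0,-0.016,1],[-0.24,-0.72,0,0,0,-0.024,1],[-0.32,-0.95,0,0,0,-0.031,1]],
])

```text
clock: 7.07
eef_pos: [0.4175, -0.2045, 0.3749]
tcp_rot: [[0.833, 0.553, 0.0], [0.553, -0.833, 0.0], [0.001, 0.0, -1.0]]
force: [-0.3, 0.9, -0.3]
grip_width: 0.0853
gripper_force: 0.0
```

>>> servo_tool([
  [[-0.08,-0.24,0,0,0,-0.008,1],[-0.16,-0.48,0,0,0,-0.016,1],[-0.24,-0.72,0,0,0,-0.024,1],[-0.29,-0.925,0,0,0,-0.031,1],[-0.29,-0.925,0,0,0,-0.031,1],[-0.29,-0.925,0,0,0,-0.031,1],[-0.29,-0.925,0,0,0,-0.031,1]],
])

```text
clock: 7.65
eef_pos: [0.3895, -0.2948, 0.3746]
tcp_rot: [[0.923, 0.385, -0.0], [0.385, -0.923, 0.0], [-0.0, -0.0, -1.0]]
force: [0.7, 0.3, 0.1]
grip_width: 0.0857
gripper_force: 0.0
```

```bash
python3 - <<'E'
from h import *
s=bot.get_state();print(s["eef_pos"],s["tcp_rot"],s["joint_positions"])
E
```

```text
[ 0.38948605 -0.29484821  0.37462907] [[ 9.22884620e-01  3.85076523e-01 -2.21853139e-04]
 [ 3.85076583e-01 -9.22884541e-01  3.86703861e-04]
 [-5.58342544e-05 -4.42313494e-04 -9.99999901e-01]] [ -9.73713322  16.70008216  50.9335686  114.52782424 -15.65989886
  55.80419823 -18.40920387]
```

>>> servo_tool([
  [[0,0,-0.2,0,0,0,1],[0,0,-0.4,0,0,0,1],[0,0,-0.6,0,0,0,1],[0,0,-0.8,0,0,0,1],[0,0,-0.8,0,0,0,1]],
])

```text
clock: 8.07
eef_pos: [0.3895, -0.2933, 0.292]
tcp_rot: [[0.922, 0.387, -0.004], [0.387, -0.922, 0.002], [-0.003, -0.003, -1.0]]
force: [-0.9, 0.5, -0.7]
grip_width: 0.085
gripper_force: 0.0
```

>>> servo_tool([
  [[0,0,-0.2,0,0,0,1],[0,0,-0.4,0,0,0,1],[0,0,-0.6,0,0,0,1],[0,0,-0.79,0,0,0,1],[0,0,-0.79,0,0,0,1],[0,0,-0.79,0,0,0,-1],[0,0,-0.79,0,0,0,-1],[0,0,-0.79,0,0,0,-1],[0,0,-0.79,0,0,0,-1],[0,0,-0.79,0,0,0,-1],[0,0,-0.79,0,0,0,-1],[0,0,-0.79,0,0,0,-1]],
], squeeze=60)

```text
clock: 9.07
eef_pos: [0.3903, -0.2947, 0.2163]
tcp_rot: [[0.923, 0.386, 0.001], [0.386, -0.923, 0.0], [0.001, 0.0, -1.0]]
force: [-2.1, 3.7, 11.6]
grip_width: 0.0233
gripper_force: 63.6
```

>>> servo_tool([
  [[0,0,0,0,0,0,-1],[0,0,0.1,0,0,0,-1],[0,0,0.2,0,0,0,-1],[0,0,0.4,0,0,0,-1],[0,0,0.6,0,0,0,-1],[0,0,0.8,0,0,0,-1],[0,0,1,0,0,0,-1],[0,0,1,0,0,0,-1],[0,0,1,0,0,0,-1]],
])

```text
clock: 9.82
eef_pos: [0.3901, -0.2947, 0.3169]
tcp_rot: [[0.922, 0.386, 0.002], [0.386, -0.922, -0.0], [0.002, 0.001, -1.0]]
force: [-0.2, 0.9, -2.8]
grip_width: 0.0234
gripper_force: 61.9
```

```bash
python3 - <<'E'
from h import *
im,d,p=shot("side","side1")
K,R,t=cal("side");s=bot.get_state();e=s["eef_pos"]-[0,0,.19];c=R@e+t;u,v=(K@c)[:2]/c[2];u,v=int(u),int(v);print(u,v,s["eef_pos"],s["joint_positions"])
cv2.imwrite("pics/side1c.png",cv2.resize(im[max(v-90,0):v+90,max(u-120,0):u+120,::-1],None,fx=3,fy=3))
E
```

```text
374 267 [ 0.38994388 -0.29445632  0.31601961] [ -5.94661786  22.35148549  47.61143306 117.45389726 -21.84955753
  49.14879011 -13.16815302]
```

View pics/side1c.png

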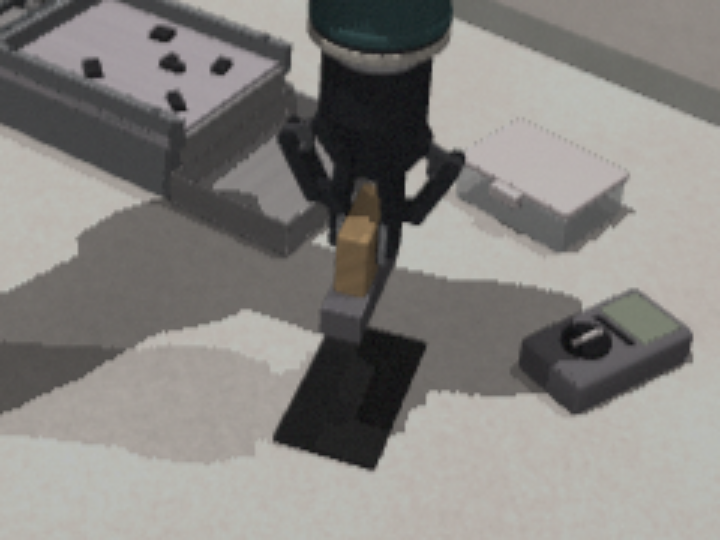

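The scraper is held upright, (355,260) in the crop; the pad is clear and everything else is undisturbed. Carrying it over the plate.

>>> servo_tool([
  [[0,0,0.15,0,0,0,-1],[0.07,0.23,0.3,0,0,-0.002,-1],[0.14,0.47,0.3,0,0,-0.004,-1],[0.21,0.7,0.3,0,0,-0.006,-1],[0.28,0.94,0.3,0,0,-0.009,-1]],
])

```text
clock: 10.28
eef_pos: [0.4179, -0.1996, 0.3452]
tcp_rot: [[0.943, 0.332, -0.001], [0.332, -0.943, 0.0], [-0.001, -0.001, -1.0]]
force: [0.9, 0.1, -1.6]
grip_width: 0.0232
gripper_force: 61.9
```

>>> servo_tool([
  [[0.07,0.23,0,0,0,-0.002,-1],[0.14,0.47,0,0,0,-0.004,-1],[0.21,0.7,0,0,0,-0.006,-1],[0.28,0.94,0,0,0,-0.009,-1]],
])

```text
clock: 10.62
eef_pos: [0.4458, -0.1055, 0.3451]
tcp_rot: [[0.96, 0.278, -0.001], [0.278, -0.96, -0.0], [-0.001, -0.0, -1.0]]
force: [-0.3, 0.1, -2.0]
grip_width: 0.0233
gripper_force: 61.9
```

>>> servo_tool([
  [[0.07,0.23,0,0,0,-0.002,-1],[0.14,0.47,0,0,0,-0.004,-1],[0.21,0.7,0,0,0,-0.006,-1],[0.28,0.94,0,0,0,-0.009,-1]],
])

```text
clock: 10.95
eef_pos: [0.4739, -0.0116, 0.345]
tcp_rot: [[0.975, 0.224, -0.001], [0.224, -0.975, -0.0], [-0.001, -0.0, -1.0]]
force: [1.1, -0.1, -2.0]
grip_width: 0.0233
gripper_force: 61.9
```

>>> servo_tool([
  [[0.07,0.23,0,0,0,-0.002,-1],[0.14,0.47,0,0,0,-0.004,-1],[0.21,0.7,0,0,0,-0.006,-1],[0.28,0.94,0,0,0,-0.009,-1]],
])

```text
clock: 11.28
eef_pos: [0.5019, 0.0824, 0.3449]
tcp_rot: [[0.986, 0.168, -0.001], [0.168, -0.986, -0.001], [-0.001, 0.0, -1.0]]
force: [0.2, 0.2, -2.1]
grip_width: 0.0237
gripper_force: 61.9
```

>>> servo_tool([
  [[0.07,0.23,0,0,0,-0.002,-1],[0.14,0.47,0,0,0,-0.004,-1],[0.21,0.7,0,0,0,-0.006,-1],[0.27,0.935,0,0,0,-0.009,-1],[0.27,0.935,0,0,0,-0.009,-1],[0.27,0.935,0,0,0,-0.009,-1],[0.27,0.935,0,0,0,-0.009,-1],[0.27,0.935,0,0,0,-0.009,-1]],
])

```text
clock: 11.95
eef_pos: [0.5288, 0.1738, 0.3453]
tcp_rot: [[0.994, 0.112, -0.001], [0.112, -0.994, -0.0], [-0.001, 0.0, -1.0]]
force: [-0.6, -0.5, -2.0]
grip_width: 0.0231
gripper_force: 61.7
```

```bash
python3 - <<'E'
from h import *
s=bot.get_state();print(s["eef_pos"],s["tcp_rot"][:,1],s["joint_positions"])
im,d,p=shot("top","top2");v,u=np.mgrid[0:400,0:640]
m=(u>400)&(u<465)&(v>220)&(v<295)&(im.astype(int).sum(2)<130)&(abs(p[...,2])<.02)
print(cv2.minAreaRect((p[m][:,:2]*1000).astype(np.float32)),np.median(p[m][:,2]))
im,d,p=shot("side","side2")
cv2.imwrite("pics/side2c.png",cv2.resize(im[130:280,210:420,::-1],None,fx=3.8,fy=3.8))
E
```

```text
[0.52881865 0.17377038 0.3453416 ] [ 1.11876989e-01 -9.93721996e-01  3.64826971e-04] [-55.77532087  26.25828333  44.17263486 106.75890528 -21.86212938
  55.8176995  -85.56855853]
((397.28369140625, -289.7798156738281), (145.9144744873047, 77.926025390625), 21.61903953552246) 0.006695753676653596
```

View pics/side2c.png

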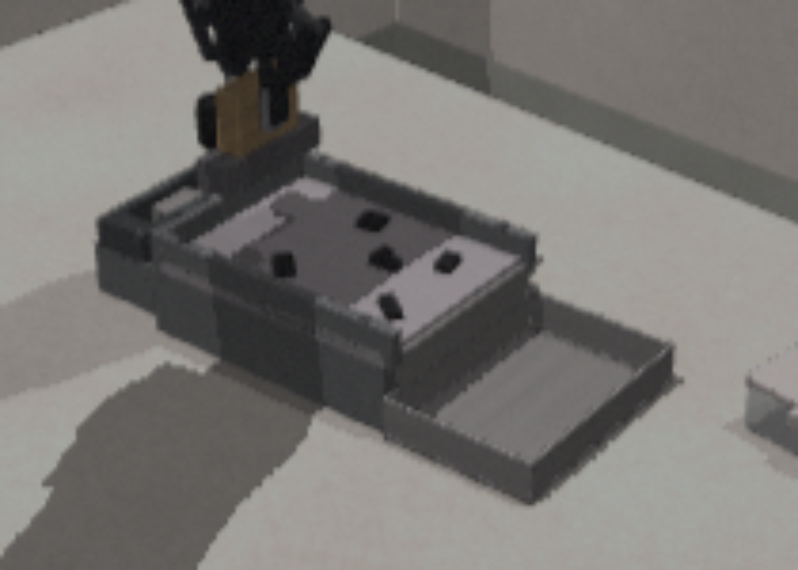

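The scraper hovers aligned above the plate's far end (crop (265,150)). The shutter is open and all five chips are on the plate between (284,265) and (448,262). Lowering.

>>> servo_tool([
  [[0,0,-0.15,0,0,0,-1],[0,0,-0.3,0,0,0,-1],[0,0,-0.45,0,0,0,-1],[0,0,-0.55,0,0,0,-1],[0,0,-0.6,0,0,0,-1],[0,0,-0.63,0,0,0,-1],[0,0,-0.64,0,0,0,-1],[0,0,-0.64,0,0,0,-1],[0,0,-0.64,0,0,0,-1]],
])

```text
clock: 12.8
eef_pos: [0.5292, 0.1748, 0.2822]
tcp_rot: [[0.994, 0.113, 0.001], [0.113, -0.994, 0.0], [0.001, -0.0, -1.0]]
force: [-0.7, 0.4, -1.5]
grip_width: 0.0235
gripper_force: 61.8
```

>>> servo_tool([
  [[0,0,-0.015,0,0,0,-1],[0.01,-0.08,-0.015,0,0,0,-1],[0.02,-0.17,-0.015,0,0,0,-1],[0.03,-0.26,-0.015,0,0,0,-1],[0.04,-0.35,-0.015,0,0,0,-1],[0.05,-0.44,-0.015,0,0,0,-1],[0.06,-0.53,-0.015,0,0,0,-1],[0.07,-0.62,-0.015,0,0,0,-1],[0.08,-0.71,-0.015,0,0,0,-1],[0.09,-0.8,-0.015,0,0,0,-1],[0.1,-0.89,-0.015,0,0,0,-1],[0.107,-0.95,-0.015,0,0,0,-1]],
])

```text
clock: 13.8
eef_pos: [0.5399, 0.0787, 0.2804]
tcp_rot: [[0.994, 0.113, 0.0], [0.113, -0.994, 0.0], [0.0, -0.0, -1.0]]
force: [-0.1, 5.9, 5.8]
grip_width: 0.0234
gripper_force: 62.8
```

>>> servo_tool([
  [[0.01,-0.09,0,0,0,0,-1],[0.02,-0.18,0,0,0,0,-1],[0.03,-0.27,0,0,0,0,-1],[0.04,-0.36,0,0,0,0,-1],[0.05,-0.45,0,0,0,0,-1],[0.06,-0.54,0,0,0,0,-1],[0.07,-0.63,0,0,0,0,-1],[0.08,-0.72,0,0,0,0,-1],[0.09,-0.81,0,0,0,0,-1],[0.1,-0.9,0,0,0,0,-1],[0.107,-0.96,0,0,0,0,-1],[0.107,-0.96,0,0,0,0,-1]],
])

```text
clock: 14.8
eef_pos: [0.5501, -0.018, 0.28]
tcp_rot: [[0.994, 0.111, -0.001], [0.111, -0.994, -0.001], [-0.001, 0.001, -1.0]]
force: [-0.4, -0.7, -2.0]
grip_width: 0.0235
gripper_force: 61.9
```

```bash
python3 - <<'E'
from h import *
im,d,p=shot("side","side3")
cv2.imwrite("pics/side3c.png",cv2.resize(im[130:280,210:420,::-1],None,fx=3.8,fy=3.8))
E
```

```text
(no output)
```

View pics/side3c.png

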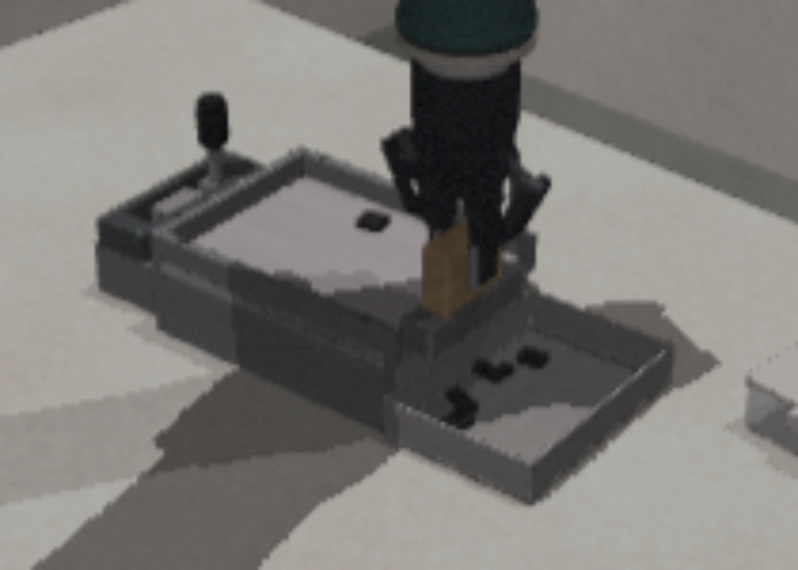

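Four chips are in the tray (crop (460,405), two touching there, plus (490,372) and (533,357)); one is left on the plate at (373,220). Second pass, shifted towards +x.

>>> servo_tool([
  [[0,0,0.2,0,0,0,-1],[0,0,0.4,0,0,0,-1],[0,0.1,0.4,0,0,0,-1],[0.03,0.3,0.4,0,0,0,-1],[0.06,0.5,0.4,0,0,0,-1],[0.08,0.7,0.4,0,0,0,-1],[0.1,0.95,0.4,0,0,0,-1]],
])

```text
clock: 15.43
eef_pos: [0.5601, 0.0797, 0.3196]
tcp_rot: [[0.994, 0.113, -0.001], [0.113, -0.994, -0.0], [-0.001, 0.0, -1.0]]
force: [1.1, 0.4, -2.1]
grip_width: 0.0235
gripper_force: 62.0
```

>>> servo_tool([
  [[0.03,0.25,0,0,0,0,-1],[0.05,0.5,0,0,0,0,-1],[0.07,0.75,0,0,0,0,-1],[0.09,0.98,0,0,0,0,-1],[0.09,0.98,0,0,0,0,-1],[0.09,0.98,-0.1,0,0,0,-1],[0.09,0.98,-0.2,0,0,0,-1],[0.09,0.98,-0.3,0,0,0,-1],[0.09,0.98,-0.37,0,0,0,-1],[0.09,0.98,-0.4,0,0,0,-1],[0.09,0.98,-0.4,0,0,0,-1]],
])

```text
clock: 16.35
eef_pos: [0.5692, 0.176, 0.2802]
tcp_rot: [[0.994, 0.112, -0.002], [0.112, -0.994, 0.001], [-0.002, -0.001, -1.0]]
force: [-14.9, -1.9, 20.3]
grip_width: 0.0233
gripper_force: 64.5
```

>>> servo_tool([
  [[0,0,0,0,0,0,-1],[0.01,-0.08,0,0,0,0,-1],[0.02,-0.17,0,0,0,0,-1],[0.03,-0.26,0,0,0,0,-1],[0.04,-0.35,0,0,0,0,-1],[0.05,-0.44,0,0,0,0,-1],[0.06,-0.53,0,0,0,0,-1],[0.07,-0.62,0,0,0,0,-1],[0.08,-0.71,0,0,0,0,-1],[0.09,-0.8,0,0,0,0,-1],[0.1,-0.89,0,0,0,0,-1],[0.107,-0.95,0,0,0,0,-1]],
])

```text
clock: 17.35
eef_pos: [0.5804, 0.0811, 0.2803]
tcp_rot: [[0.994, 0.112, 0.001], [0.112, -0.994, 0.001], [0.001, -0.001, -1.0]]
force: [0.4, 2.9, 6.3]
grip_width: 0.0233
gripper_force: 62.9
```

>>> servo_tool([
  [[0.01,-0.09,0,0,0,0,-1],[0.02,-0.18,0,0,0,0,-1],[0.03,-0.27,0,0,0,0,-1],[0.04,-0.36,0,0,0,0,-1],[0.05,-0.45,0,0,0,0,-1],[0.06,-0.54,0,0,0,0,-1],[0.07,-0.63,0,0,0,0,-1],[0.08,-0.72,0,0,0,0,-1],[0.09,-0.81,0,0,0,0,-1],[0.1,-0.9,0,0,0,0,-1],[0.105,-0.94,0,0,0,0,-1],[0.105,-0.94,0,0,0,0,-1]],
])

```text
clock: 18.35
eef_pos: [0.5904, -0.0137, 0.2798]
tcp_rot: [[0.994, 0.111, -0.0], [0.111, -0.994, -0.001], [-0.0, 0.001, -1.0]]
force: [0.4, -0.7, -2.2]
grip_width: 0.0235
gripper_force: 61.8
```

>>> servo_tool([
  [[0,0,0.2,0,0,0,-1],[0,0,0.4,0,0,0,-1],[0,0,0.6,0,0,0,-1],[0,0,0.6,0,0,0,-1]],
])

```text
clock: 18.68
eef_pos: [0.5912, -0.0125, 0.343]
tcp_rot: [[0.994, 0.113, 0.004], [0.113, -0.994, 0.0], [0.004, 0.0, -1.0]]
force: [0.3, -0.0, -1.2]
grip_width: 0.0234
gripper_force: 61.9
```

```bash
python3 - <<'E'
from h import *
s=bot.get_state();print(s["eef_pos"],s["tcp_rot"][:,1],s["joint_positions"])
im,d,p=shot("side","side4")
cv2.imwrite("pics/side4c.png",cv2.resize(im[130:280,210:420,::-1],None,fx=3.8,fy=3.8))
E
```

```text
[ 0.59118922 -0.01245214  0.34303496] [ 1.12661702e-01 -9.93633402e-01  5.38225452e-05] [-33.80226468  29.86535469  42.86463214 101.9578008  -23.77251104
  57.34467495 -65.20958502]
```

View pics/side4c.png

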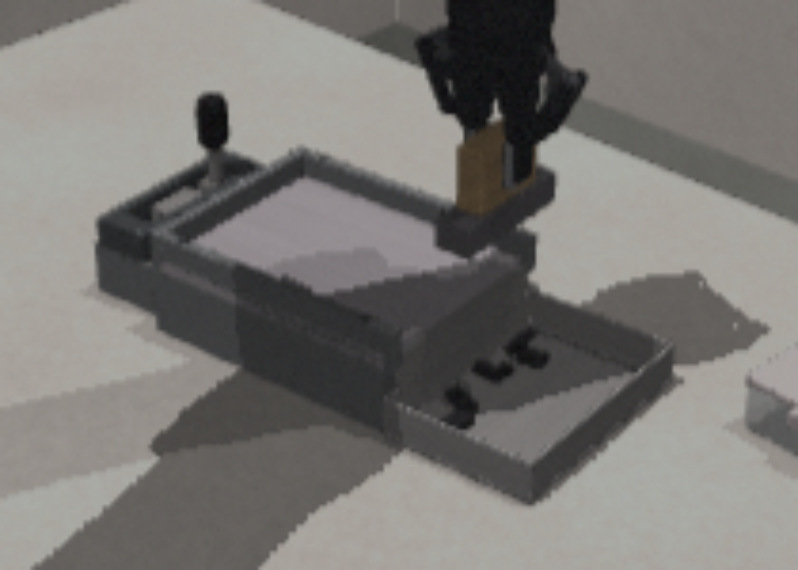

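All five chips are in the tray (crop (445–548, 340–415)) and the plate is bare. Returning the scraper.

>>> servo_tool([
  [[-0.16,-0.23,0,0,0,0.004,-1],[-0.32,-0.46,0,0,0,0.008,-1],[-0.49,-0.7,0,0,0,0.011,-1],[-0.65,-0.93,0,0,0,0.014,-1]],
])

```text
clock: 19.07
eef_pos: [0.5243, -0.1059, 0.3389]
tcp_rot: [[0.98, 0.201, -0.002], [0.201, -0.98, -0.0], [-0.002, -0.0, -1.0]]
force: [-0.2, -0.1, -1.4]
grip_width: 0.0237
gripper_force: 61.9
```

>>> servo_tool([
  [[-0.16,-0.23,0,0,0,0.004,-1],[-0.32,-0.46,0,0,0,0.008,-1],[-0.49,-0.7,0,0,0,0.011,-1],[-0.65,-0.93,0,0,0,0.014,-1]],
])

```text
clock: 19.4
eef_pos: [0.4593, -0.1989, 0.3391]
tcp_rot: [[0.958, 0.286, -0.001], [0.286, -0.958, 0.0], [-0.001, -0.001, -1.0]]
force: [0.4, 0.0, -1.4]
grip_width: 0.0231
gripper_force: 61.8
```

>>> servo_tool([
  [[-0.16,-0.23,0,0,0,0.004,-1],[-0.32,-0.46,0,0,0,0.008,-1],[-0.49,-0.7,0,0,0,0.011,-1],[-0.65,-0.925,0,0,0,0.015,-1],[-0.65,-0.925,0,0,0,0.015,-1],[-0.65,-0.925,0,0,0,0.015,-1],[-0.65,-0.925,-0.2,0,0,0.015,-1],[-0.65,-0.925,-0.4,0,0,0.015,-1],[-0.65,-0.925,-0.6,0,0,0.015,-1],[-0.65,-0.925,-0.8,0,0,0.015,-1],[-0.65,-0.925,-0.9,0,0,0.015,-1],[-0.65,-0.925,-0.9,0,0,0.015,-1]],
])

```text
clock: 20.4
eef_pos: [0.3955, -0.2896, 0.2481]
tcp_rot: [[0.927, 0.375, -0.004], [0.375, -0.927, 0.002], [-0.003, -0.003, -1.0]]
force: [-0.3, 1.0, -1.8]
grip_width: 0.0236
gripper_force: 61.8
```

>>> servo_tool([
  [[0,0,-0.1,0,0,0,-1],[0,0,-0.2,0,0,0,-1],[0,0,-0.28,0,0,0,-1],[0,0,-0.32,0,0,0,-1],[0,0,-0.34,0,0,0,-1],[0,0,-0.34,0,0,0,-1],[0,0,-0.34,0,0,0,-1]],
])

```text
clock: 20.98
eef_pos: [0.3956, -0.2908, 0.2164]
tcp_rot: [[0.927, 0.374, 0.0], [0.374, -0.927, -0.0], [0.0, 0.0, -1.0]]
force: [0.6, 0.3, -1.2]
grip_width: 0.0234
gripper_force: 61.8
```

Just short of contact; 1 mm more, then release and retreat.

>>> servo_tool([
  [[0,0,-0.01,0,0,0,-1],[0,0,-0.01,0,0,0,-1],[0,0,-0.01,0,0,0,1],[0,0,-0.01,0,0,0,1],[0,0,-0.01,0,0,0,1],[0,0,-0.01,0,0,0,1],[0,0,-0.01,0,0,0,1],[0,0,-0.01,0,0,0,1],[0,0,-0.01,0,0,0,1],[0,0,-0.01,0,0,0,1]],
])

```text
clock: 21.82
eef_pos: [0.3956, -0.2907, 0.2151]
tcp_rot: [[0.927, 0.374, -0.0], [0.374, -0.927, 0.0], [-0.0, -0.0, -1.0]]
force: [-0.8, 0.9, 1.1]
grip_width: 0.0853
gripper_force: 0.0
```

>>> servo_tool([
  [[0,0,0.1,0,0,0,1],[0,0,0.2,0,0,0,1],[0,0,0.4,0,0,0,1],[0,0,0.6,0,0,0,1],[0,0,0.8,0,0,0,1],[0,0,1,0,0,0,1],[0,0,1,0,0,0,1],[0,0,1,0,0,0,1]],
])

```text
clock: 22.48
eef_pos: [0.3958, -0.2907, 0.3166]
tcp_rot: [[0.927, 0.374, 0.003], [0.374, -0.927, -0.0], [0.002, 0.001, -1.0]]
force: [-0.3, -0.6, -0.3]
grip_width: 0.0854
gripper_force: 0.0
```

```bash
python3 - <<'E'
from h import *
im,d,p=shot("side","side5")
cv2.imwrite("pics/side5c.png",im[130:350,200:520,::-1].repeat(2,0).repeat(2,1))
E
```

```text
(no output)
```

View pics/side5c.png

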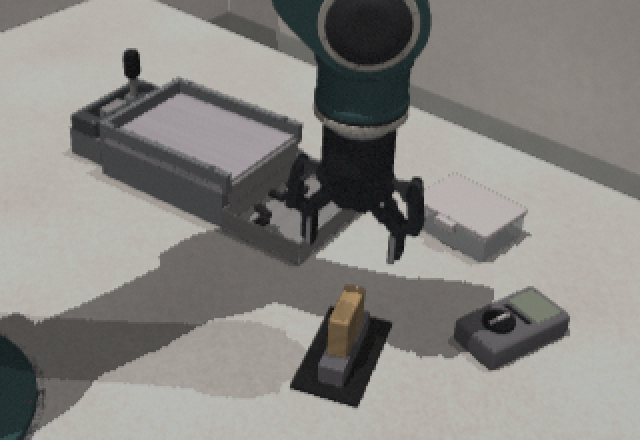

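The scraper stands upright and centred on the pad (crop (343,340)), the lever is in the open notch (131,65), and the gripper is clear. Handing in.

```bash
python3 -c "
from rig import bot
print(bot.finish_job())"
```

```text
the job is handed in; nothing more can be done
None
```

I handed the job in at about 22.5 s: the lever is down in the open notch, all five chips are in the tray, and the scraper is upright on its pad; the hand-in returned no verdict.

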